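# Corks to the bowl with sprung tongs

### The arm

A 6-joint arm with a two-finger parallel gripper is mounted at the origin on a cart in front of the work surface, level with it; the furniture and walls round the work are solid. World frame = base frame: x ahead of the robot, y to its left, z up, the work surface at z = 0. Lengths are in m, angles in degrees, forces in N, time in s.
With the tool pointing down it reaches from about 0.4 to 0.925 m from the base axis. Payload 12.5 kg.
Tool frame: the origin (TCP) lies midway between the tips of the shut fingers; the grasp point (between the pads) lies 19 mm behind it (r.pinch_z is the distance from the TCP to the grasp point, in m); z points along the fingers, y is the line along which they close (so a half turn about z gives the same grasp; the last joint's range is limited). The gripper opens to 95 mm and grips with 3 to 60 N. Pads are 20 mm wide; open, the fingers measure 119 mm over their backs; the gripper's body (75 mm by 180 mm) begins 59 mm behind the grasp point.
Start: joints at [60.527, 28.126, 89.318, -0, 62.55, -6.05], TCP at [0.248, 0.574, 0.215] pointing down, gripper open.
Joint ranges: [-177.58, 177.58], [-47.91, 125.51], [2.72, 160], [-65.01, 245.01], [3.68, 167.84], [-153.87, 153.87]. Speed limits (degrees/s): [127.2, 127.2, 159.86, 180, 180, 180].

### API

Orientations are given as a 3x3 rotation matrix whose columns are the frame's x, y, z axes.
In Python, from bench import status, imaging, job_done, r gives the robot as it stands.
- The arm moves only by the shell command python3 -m jog 'ROWS' [FORCE]. ROWS is JSON, a list of rows, each a list of 3 entries, a list of its own where there are three numbers: the shift along the tool's x, y, z scaled (see below), then the turn, a rotation vector about the tool's x, y, z scaled (see below), then the closure, from 0 (fully open) to 1 (shut). A call has exactly 8 rows; each row shifts and turns the commanded pose from where the row before left it, along the tool's axes as they then stand; what a row does not reach is not made up. The controller multiplies each number of a shift by 0.03 m and each number of a turn by 6 degrees. A row lasts 1/12 s, in which the tool goes at most 41.7 mm and 7.16 degrees, less where a joint would pass 70% of its speed; a pose out of reach is approached as far as the arm can. A call with a number of a shift or a turn outside -1 to 1 is refused whole. A call with a gripper value outside its range is refused whole. The fingers move at their own pace and stop on an object; FORCE is the grip in N (left out, the last holds). Time passes only in rows, so rows that do not move let the fingers close, or fill a call up. It gives the time, the measured TCP pose, the force, the opening and the grip force at its end, in the units of the state.
- status.read_state(): the state, without advancing time (a new reading comes with each control period).
- imaging.snapshot(name): name is "side" or "top" or "wrist"; returns (picture, depth): 400x640x3 uint8, red, green, blue; 400x640 float32, m along the optical axis (not along the pixel's ray), 0 where there is no reading.
- imaging.camera_params(name): a dict with "vertical_fov" (degrees; the focal length in pixels is half the picture's height over the tangent of half this angle, whatever the lens; pixels are square), "cx", "cy" (the principal point, pixels), "origin" and "orientation" of the camera in the world; the wrist camera has in their place "hand_eye" (4x4, takes a point from camera to tool coordinates, whose origin is the TCP and whose axes are the flange's). Camera axes: x right, y up, looking along -z (the intrinsics and any distortion apply to the point x, -y, -z); pixel columns grow to the right and rows downward; lengths in m; the calibration is good to about 2 mm. The wrist camera is an equidistant fisheye: a pixel r from the principal point sees the ray r / f radians off the axis. A picture is of the moment at which its call begins: read the wrist's pose just before it. camera_params takes no time and is no camera call.
- job_done(): hands the job in; it is judged then, once.
The state is a dict: "time_s": time; "qpos": joint angles; "joint_vel": joint speeds; "effort": joint torques, N m; "ee_pos": TCP position; "eef_rot": TCP orientation; "wrist_force": force on the tool from outside, world axes, zero at the start; "ft_torque": the same for the moment, N m; "grip_width": finger opening in m; "gripper_force": force on a finger pad.
Only numpy, scipy, OpenCV 4.12 (cv2) and the standard library are available. Lean on these libraries where they do the work, as an engineer would, in place of code of your own. Each camera call takes 0.05 s, during which the arm holds its last target. There are 200 camera calls.

### The job

Use the sprung tongs from their stand to move the two tall bottle corks, one at a time, from the round wooden board into the small white bowl nearest to it, without touching a cork with the gripper and lowering each one into the bowl rather than letting it fall from above the rim. Then hang the tongs back in the two forks of their stand, tips down, and let go. Leave the flat bung on the board and do not disturb the other things.

Things in the scene. Friction and masses are not known exactly. Their poses are not given: they have to be found in the camera images.
- tongs_grip (a point): midway between the tongs' two black thumb pads, 30 mm below the cross bar. x along the bar, y the way the arms close, z up to the bend, which ends 37 mm above. Grip here from above, closing along y on the pads' outer faces (24 mm wide, 18 mm tall): 49 mm apart when free (sloping 0.16 rad, nearer at the top), 40 mm when the tips hold a cork
- tongs_tip (a point): midway between the inner faces of the two tips, 99 mm below the cross bar, 69 mm below tongs_grip; same axes, tips close along y. Each tip is 14 mm wide (x), 14 mm tall (7 mm above and below this point), 4 mm thick. Gap between the tips: 54 mm free, about 42 mm with the thumb pads held 45 mm apart, 22 mm at joint value 0.16
- tongs_bar (a point): middle of the tongs' cross bar, a 6 mm round bar 89 mm long along the tongs' x with a 10 mm ball at each end; it rests in the stand's forks
- tongs_arm_l (a joint): angle by which each tongs arm is squeezed in (both arms move together, hinged at the cross bar): 0 free and open, about 0.16 with a cork between the tips, 0.22 stop
- stand_seat (a point): where the bar's middle lies when hung, 130 mm above the worktop; x along the hung bar, z up. Fixed stand: wooden foot 100 x 64 x 10 mm, two steel Y posts 34 mm either side along x; each fork opens upward, 18 mm wide along y at its prong ends, which reach 7 mm above this point. The bar's end balls lie outside the forks, about 4 mm play along x. Either way round will do
- cork_1_center (a point): centre (half-way up, 14 mm above its foot) of a tall tapered bottle cork, 28 mm tall, 20 mm wide at the foot and 24 mm at the top, 22 mm at the middle, 15 g, standing on the board
- cork_2_center (a point): the same for the other tall cork, alike
- bung_center (a point): centre of a flat round cork bung, 38 mm wide and 11 mm tall, on the same board; it stays there
- drying_board: fixed round wooden board, 160 mm across, 10 mm thick; origin at the centre of its underside on the worktop; the corks and bung stand on it about 45 mm from its centre, 75 mm or so apart
- bowl_center (a point): centre of the loose white bowl, half-way up (25 mm above the worktop): 105 mm across the rim, 51 mm tall, inner floor 12 mm above the worktop and about 40 mm across, sloping sides; 250 g
- tongs: sprung steel tongs, 107 mm tall, 80 g, hanging tips down; origin at the middle of the cross bar. The spring pushes each thumb pad out with 3.5 N when free, 9 N with a cork in the tips: pads held 45 mm apart keep the tongs secure with the tips open; closing toward 30 mm with 30 to 40 N grips a cork firmly
- cork_1: first cork; origin at the centre of its foot
- cork_2: second cork; origin at the centre of its foot
- bowl: the bowl; origin at the centre of its underside, z up
- salt: salt shaker, 44 mm wide, 90 mm tall, bystander; origin under its centre
- soap: pale soap bar, 40 x 58 x 22 mm, bystander; origin under its centre
- bottle: glass bottle with a sprig and cork stopper, 68 mm wide, 140 mm tall, bystander; origin under its centre
There are look-alikes about, which are no part of the job. What is shaped like the part that bears stand_seat but purple is not meant.

How it is judged (in metres and radians):
On the way, in this order (a step that is already met when the one before it is completed fails the run):
1. the tongs are lifted off their stand (distance between tongs_bar and stand_seat above 0.05 m), for 0.1 s.
2. one tall cork is lifted clear of the board in the tongs (((height (world z) of cork_1_center above 0.065 m and contact force between cork_1 and tongs above 0.2 N) or (height (world z) of cork_2_center above 0.065 m and contact force between cork_2 and tongs above 0.2 N))), for 0.2 s.
3. that cork is released in the bowl (((horizontal distance between cork_1_center and bowl_center below 0.045 m and height (world z) of cork_1_center below 0.062 m and contact force between cork_1 and tongs below 0.05 N) or (horizontal distance between cork_2_center and bowl_center below 0.045 m and height (world z) of cork_2_center below 0.062 m and contact force between cork_2 and tongs below 0.05 N))), for 0.2 s.
4. the other cork is lifted in the tongs, the first still in the bowl ((((horizontal distance between cork_1_center and bowl_center below 0.045 m and height (world z) of cork_1_center below 0.062 m and contact force between cork_1 and tongs below 0.05 N) and (height (world z) of cork_2_center above 0.065 m and contact force between cork_2 and tongs above 0.2 N)) or ((horizontal distance between cork_2_center and bowl_center below 0.045 m and height (world z) of cork_2_center below 0.062 m and contact force between cork_2 and tongs below 0.05 N) and (height (world z) of cork_1_center above 0.065 m and contact force between cork_1 and tongs above 0.2 N)))), for 0.2 s.
5. both corks lie released in the bowl (horizontal distance between each of cork_1_center, cork_2_center and bowl_center below 0.045 m and height (world z) of each of cork_1_center, cork_2_center below 0.062 m and contact force between each of cork_1, cork_2 and tongs below 0.05 N), for 0.2 s.
At the end, for the whole second after the job is handed in: Both tall corks rest in the bowl (centres within 45 mm of its axis and below 62 mm), the bowl stands upright on the worktop, the bung is still on the board, and the tongs hang at rest in both forks, cross bar within 10 mm and 0.15 rad of its seat, within 0.26 rad of upright, released (all of step 5 and linear speed of each of cork_1, cork_2, tongs below 0.03 m/s and distance between tongs_bar and stand_seat below 0.01 m and angle between the x axis of tongs and the x axis of stand_seat, either way round below 0.15 rad and angle between tongs's own z axis and vertical below 0.26 rad and angle between bowl's own z axis and vertical below 0.1 rad and height (world z) of bowl below 0.006 m and horizontal distance between bung_center and drying_board below 0.08 m and height (world z) of bung_center below 0.03 m); the robot touches nothing.
It fails at once if the gripper touches a cork (contact force between any of the fingers, the arm and cork_1 above 0.5 N or contact force between any of the fingers, the arm and cork_2 above 0.5 N).
It fails at once if a cork is thrown or falls from well above the rim (free fall faster than 1.1 m/s) ((linear speed of cork_1 above 1.1 m/s and contact force between cork_1 and tongs below 0.02 N) or (linear speed of cork_2 above 1.1 m/s and contact force between cork_2 and tongs below 0.02 N)).
It fails at once if a bystander or the bung is moved more than 30 mm (distance of any of bung_center, salt, soap, bottle from where it was at the start of the episode above 0.03 m).
It fails at once if the bowl is pushed more than 60 mm or tipped (distance of bowl from where it was at the start of the episode above 0.06 m or angle between bowl's own z axis and vertical above 0.5 rad).
It also fails if it takes over 61 s, if anything falls off the work surface, if the arm or the gripper's body presses on something with over 40 N, if the wrist force passes 120 N, or if a joint passes its speed limit or range.

## Working session

There is one attempt and no reset: what is moved stays moved. The work goes in short steps, Python scripts to look and compute and a shell command to move; the robot and the scene stay as the last step left them, time stands still between calls to the robot, and variables do not carry over. Pictures are saved under pics/ and viewed, at most 10 in all, crops included, and the job is handed in when it is done.

```bash
ls; mkdir -p pics; python3 - <<'E'
from bench import status, imaging, r
import cv2,numpy as np
print(status.read_state())
for n in ["top","side"]:
    p,d=imaging.snapshot(n); print(n,imaging.camera_params(n))
    cv2.imwrite(f"pics/{n}0.png",p[:,:,::-1]); np.save(f"pics/{n}0.npy",d)
print(imaging.camera_params("wrist"), r.pinch_z)
E
```

```text
pics
{'time_s': 0.0, 'qpos': array([ 6.05299789e+01,  2.81649635e+01,  8.93491760e+01, -2.96690614e-03,
        6.25496208e+01, -6.05135651e+00]), 'joint_vel': array([ 0.03002356,  0.0368019 , -0.0402133 , -0.03620693,  0.04642947,
        0.08215039]), 'effort': array([-2.59646826e-03, -6.12635207e+01, -2.58168554e+01,  6.91555627e-02,
        4.83236276e-02, -9.24832989e-05]), 'ee_pos': array([0.24828631, 0.57330719, 0.21405861]), 'eef_rot': array([[-9.17634682e-01,  3.97424626e-01, -5.07468803e-04],
       [ 3.97424943e-01,  9.17634149e-01, -9.91448817e-04],
       [ 7.16445278e-05, -1.11146858e-03, -9.99999380e-01]]), 'wrist_force': array([-0.33901105,  0.18157011, -0.58460739]), 'ft_torque': array([ 0.01452683, -0.00160239,  0.02061122]), 'gripper_force': 0.0, 'grip_width': 0.09523867909331549}
top {'vertical_fov': 47.047310156691225, 'cx': 318.5551099000957, 'cy': 201.8963089355568, 'origin': array([0.32785819, 0.06842313, 1.33111017]), 'orientation': array([[ 0.00627939,  0.98091728, -0.19432409],
       [-0.99955302,  0.01183713,  0.02745243],
       [ 0.0292288 ,  0.19406485,  0.98055317]])}
side {'vertical_fov': 42.81061036111562, 'cx': 319.0093620683401, 'cy': 192.84271448363685, 'origin': array([ 0.61487821, -1.13479747,  0.59321663]), 'orientation': array([[ 0.99919979, -0.00872014,  0.03903514],
       [ 0.03939751,  0.38295545, -0.9229263 ],
       [-0.00690067,  0.92372565,  0.38299255]])}
{'vertical_fov': 65.70646984690485, 'cx': 318.05199498571653, 'cy': 201.9136716526174, 'hand_eye': array([[-5.75246360e-04,  9.61219068e-01,  2.75785373e-01,
         7.89005673e-02],
       [ 9.99999731e-01,  4.27520338e-04,  5.95773093e-04,
         5.29173034e-04],
       [ 4.54764602e-04,  2.75785641e-01, -9.61219056e-01,
        -1.70650878e-01],
       [ 0.00000000e+00,  0.00000000e+00,  0.00000000e+00,
         1.00000000e+00]])} 0.0188
```

View pics/top0.png

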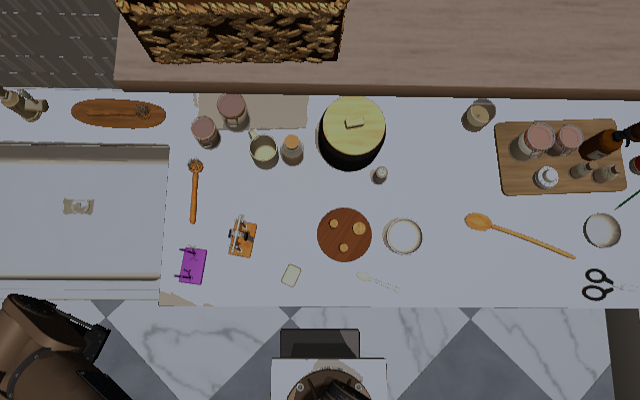

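View pics/side0.png

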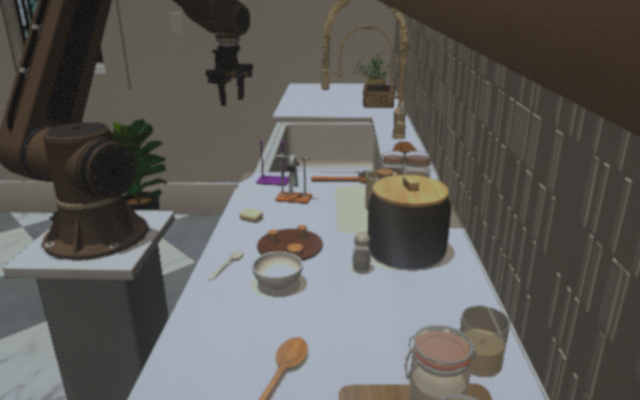

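Top view: the wooden (orange) stand with the tongs is at about (242,237), and the purple look-alike stand, which isn't meant, is at (193,266). The board is at (344,235), with its near bowl at (403,236); the other bowl at (602,230) is far off. On the board are (333,223), (344,248) and the larger (359,228), probably the bung. Soap is at (291,275), salt at (380,175). I'll confirm in one enlarged crop.

```bash
cat > h.py <<'E'
import numpy as np, cv2
from bench import imaging, status
def cam(n):
    c=imaging.camera_params(n); f=200/np.tan(np.radians(c["vertical_fov"]/2)); return c,f
def cloud(n,d,c=None):
    c,f=cam(n); v,u=np.mgrid[:400,:640]
    P=np.stack([(u-c["cx"])/f*d,-(v-c["cy"])/f*d,-d],-1)
    return P@c["orientation"].T+c["origin"]
def ray(n,u,v,z):
    c,f=cam(n); q=c["orientation"]@np.array([(u-c["cx"])/f,-(v-c["cy"])/f,-1]); o=c["origin"]
    return o+q*(z-o[2])/q[2]
E
python3 - <<'E'
import cv2,numpy as np
from h import *
p=cv2.imread("pics/top0.png"); d=np.load("pics/top0.npy")
a=cv2.resize(p[200:300,160:300],None,fx=5,fy=5,interpolation=cv2.INTER_CUBIC)
b=cv2.resize(p[195:275,310:430],None,fx=5,fy=5,interpolation=cv2.INTER_CUBIC)
cv2.imwrite("pics/cropA.png",a); cv2.imwrite("pics/cropB.png",b)
W=cloud("top",d)
for u,v in [(300,240),(333,223),(344,248),(359,228),(403,236),(242,237)]: print(u,v,W[v,u])
E
```

```text
300 240 [ 0.47829947  0.08434994 -0.00063974]
333 223 [ 0.52276335 -0.00906354  0.04202915]
344 248 [ 0.45214056 -0.0400471   0.0418033 ]
359 228 [ 0.51273145 -0.08585005  0.01708845]
403 236 [ 0.49121632 -0.21396008  0.01326292]
242 237 [0.48414017 0.25093459 0.01007157]
```

View pics/cropA.png

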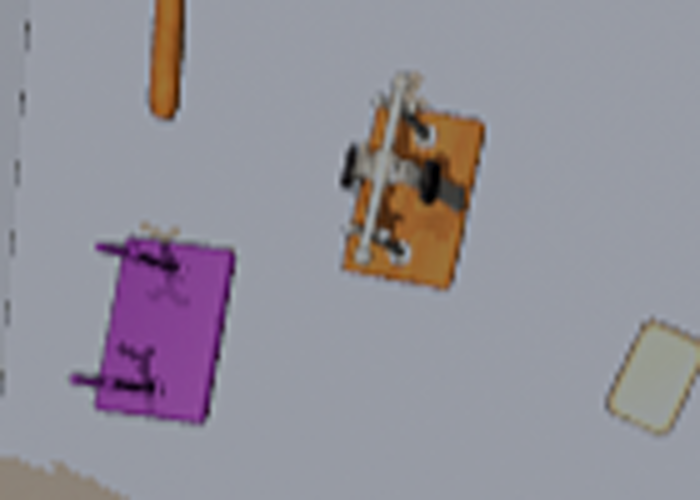

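View pics/cropB.png

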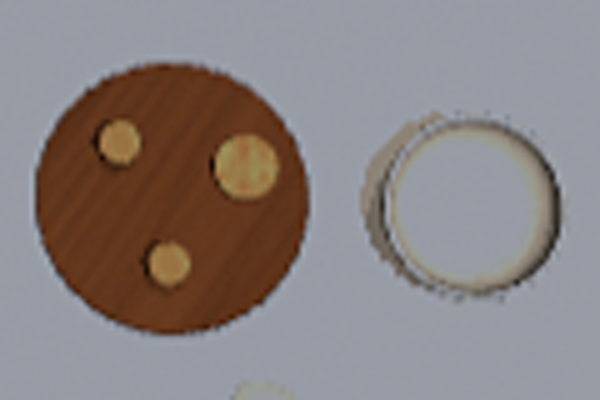

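Confirmed: the wooden stand carries the tongs, with bar ends at crop A (405,80) and (362,257). The purple stand is empty. The tall corks are at crop B (121,141) and (168,264), the wide bung at (246,167), and the bowl rim centre is near (475,205).

```bash
python3 - <<'E'
import cv2,numpy as np
from h import *
A=lambda x,y,z:ray("top",160+(x+.5)/5-.5,200+(y+.5)/5-.5,z)
B=lambda x,y,z:ray("top",310+(x+.5)/5-.5,195+(y+.5)/5-.5,z)
e1,e2=A(405,80,.13),A(362,257,.13); print("bar",e1,e2,(e1+e2)/2,np.linalg.norm(e1-e2),np.degrees(np.arctan2(*(e1-e2)[1::-1])))
F=np.array([A(*q,.01) for q in [(387,107),(484,122),(450,288),(345,269)]]); print("foot",F.mean(0),np.degrees(np.arctan2(*(F[0]-F[3])[1::-1])),np.degrees(np.arctan2(*(F[1]-F[2])[1::-1])))
for n,q in dict(c1=(121,141,.038),c2=(168,264,.038),bung=(246,167,.021),board=(173,198,.01),bowl=(475,206,.051)).items(): print(n,B(*q))
# depth-based
d=np.load("pics/top0.npy"); W=cloud("top",d)
m=(W[...,2]>.12)&(W[...,2]<.145)&(abs(W[...,0]-.5)<.08)&(abs(W[...,1]-.25)<.08); print("bar pts",m.sum(),W[m].mean(0), W[m].min(0),W[m].max(0))
m=(W[...,2]>.043)&(W[...,2]<.06)&(np.hypot(W[...,0]-.49,W[...,1]+.2)<.09); c=cv2.minEnclosingCircle(W[m][:,:2].astype(np.float32)); print("rim",c)
for x,y in [(.52,-.01),(.45,-.04)]:
    m=(W[...,2]>.03)&(np.hypot(W[...,0]-x,W[...,1]-y)<.03); print(m.sum(),W[m].mean(0))
s=status.read_state(); print(s["ee_pos"],s["eef_rot"].round(3).tolist())
E
```

```text
bar [0.52657074 0.24022222 0.13      ] [0.43320653 0.25880994 0.13      ] [0.47988863 0.24951608 0.13      ] 0.09519653628065185 -11.259694724623419
foot [0.47903437 0.24809713 0.01      ] -12.084163792632866 -9.611274164275786
c1 [ 0.52397225 -0.0115866   0.038     ]
c2 [ 0.45417774 -0.0381145   0.038     ]
bung [ 0.51217513 -0.08481247  0.021     ]
board [ 0.49517443 -0.04348277  0.01      ]
bowl [ 0.48714912 -0.21042253  0.051     ]
bar pts 177 [0.48023493 0.25011549 0.13193912] [0.4304672  0.23341332 0.12015038] [0.53115062 0.26716261 0.14061581]
rim ((0.4877784550189972, -0.21125070750713348), 0.05336422100663185)
54 [ 0.5243935  -0.01056691  0.03805853]
53 [ 0.45587298 -0.03833758  0.03825919]
[0.24831672 0.57331872 0.21410832] [[-0.918, 0.398, -0.001], [0.398, 0.918, -0.001], [0.0, -0.001, -1.0]]
```

```bash
python3 -m jog '[[[0,0,0],[0,0,-1],0],[[0,0,0],[0,0,-1],0],[[-0.4,-0.4,0],[0,0,0],0],[[-0.7,-0.65,0],[0,0,0],0],[[-0.75,-0.7,0],[0,0,0],0],[[-0.75,-0.7,0],[0,0,0],0],[[-0.75,-0.7,0],[0,0,0],0],[[-0.75,-0.7,0],[0,0,0],0]]' && python3 -m jog '[[[-0.75,-0.7,0],[0,0,0],0],[[-0.75,-0.7,0],[0,0,0],0],[[-0.75,-0.7,0],[0,0,0],0],[[-0.75,-0.7,0],[0,0,0],0],[[-0.75,-0.7,0],[0,0,0],0],[[-0.75,-0.7,0],[0,0,0],0],[[-0.75,-0.7,0],[0,0,0],0],[[0,0,0],[0,0,0],0]]'
cat >> h.py <<'E'
def todo(x,y,z=None,yaw=None,s=None):
    s=s or status.read_state(); R=s["eef_rot"]; p=s["ee_pos"]
    d=np.array([x,y,p[2] if z is None else z])-p; yw=np.degrees(np.arctan2(R[1,1],R[0,1]))
    print("t",s["time_s"],"pos",p.round(4),"yawY",yw.round(2),"units",(R.T@d/.03).round(2),"turnz",None if yaw is None else round(-(yaw-yw)/6,2),"zaxis",R[:,2].round(4),"w",s["grip_width"])
def wpix(u,v,z,s):
    c=imaging.camera_params("wrist"); f=200/np.tan(np.radians(c["vertical_fov"]/2))
    a,b=u-c["cx"],v-c["cy"]; r=np.hypot(a,b); t=r/f; k=np.sin(t)/max(r,1e-9)
    H=c["hand_eye"]; q=s["eef_rot"]@(H[:3,:3]@np.array([a*k,-b*k,-np.cos(t)])); o=s["ee_pos"]+s["eef_rot"]@H[:3,3]
    return o+q*(z-o[2])/q[2]
E
python3 - <<'E'
from h import *
todo(.480,.250,.081,78.7)
s=status.read_state(); np.save("pics/w1s.npy",np.r_[s["ee_pos"],s["eef_rot"].ravel()])
p,d=imaging.snapshot("wrist"); np.save("pics/w1.npy",d); cv2.imwrite("pics/w1.png",p[:,:,::-1])
E
```

```text
time_s: 0.77
ee_pos: [0.3469, 0.4338, 0.2145]
eef_rot: [[-0.98, 0.201, -0.0], [0.201, 0.98, -0.0], [0.0, -0.0, -1.0]]
wrist_force: [-0.1, -0.3, -0.3]
grip_width: 0.0951
gripper_force: 0.0
time_s: 1.43
ee_pos: [0.4737, 0.2565, 0.2144]
eef_rot: [[-0.979, 0.204, 0.0], [0.204, 0.979, -0.001], [-0.001, -0.001, -1.0]]
wrist_force: [-0.3, 0.7, -0.5]
grip_width: 0.0955
gripper_force: 0.0
t 1.4333 pos [0.4737 0.2565 0.2144] yawY 78.23 units [-0.25 -0.17  4.45] turnz -0.08 zaxis [ 4.e-04 -8.e-04 -1.e+00] w 0.09548721349645879
```

View pics/w1.png

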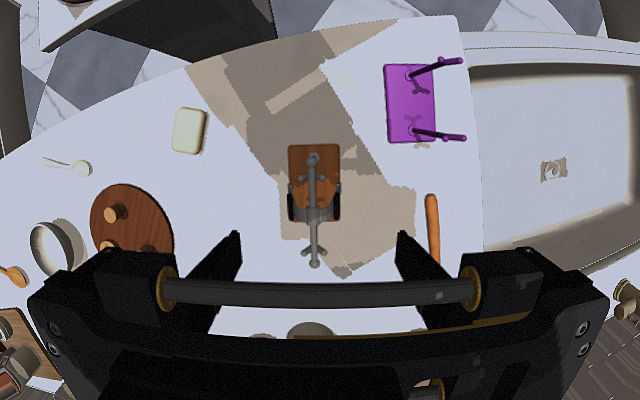

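Wrist view: the tongs' bar runs from its ball near (312,158) to the ball near (315,263), with the black thumb pads at (292,207) and (337,207). The fingers straddle them.

```bash
python3 - <<'E'
from h import *
a=np.load("pics/w1s.npy"); s=dict(ee_pos=a[:3],eef_rot=a[3:].reshape(3,3))
e1,e2=wpix(312.5,158,.13,s),wpix(315,263.5,.13,s); print(e1,e2,(e1+e2)/2,np.linalg.norm(e1-e2),np.degrees(np.arctan2(*(e2-e1)[1::-1])))
print("pads",wpix(292,207,.1,s),wpix(337,207,.1,s))
# refine with depth: points of bar in z>.122
d=np.load("pics/w1.npy"); c=imaging.camera_params("wrist"); f=200/np.tan(np.radians(c["vertical_fov"]/2))
v,u=np.mgrid[140:290,280:350]; A,B=u-c["cx"],v-c["cy"]; r=np.hypot(A,B); t=r/f; D=d[140:290,280:350]
k=np.tan(t)/np.maximum(r,1e-9)*D; P=np.stack([A*k,-B*k,-D],-1); H=c["hand_eye"]
W=(P@H[:3,:3].T+H[:3,3])@s["eef_rot"].T+s["ee_pos"]
m=(D>0)&(W[...,2]>.123)&(W[...,2]<.14); Q=W[m]; print(m.sum(),Q.mean(0)); 
(cx,cy),wh,an=cv2.minAreaRect(Q[:,:2].astype(np.float32)); print(cx,cy,wh,an)
l=cv2.fitLine(Q[:,:2].astype(np.float32),cv2.DIST_HUBER,0,.001,.001).ravel(); print(l,np.degrees(np.arctan2(l[1],l[0])))
todo(.480,.250,.081,78.7)
E
```

```text
[0.43031593 0.26136359 0.13      ] [0.52556333 0.24327906 0.13      ] [0.47793963 0.25232133 0.13      ] 0.09694904606518263 -10.750724064884984
pads [0.47661711 0.23067823 0.1       ] [0.48547565 0.27315041 0.1       ]
1540 [0.47699625 0.25109553 0.13258564]
0.47817128896713257 0.25055980682373047 (0.031957004219293594, 0.10197683423757553) 78.78801727294922
[ 0.9835524  -0.18062319  0.47699624  0.25109553] -10.406061
t 1.4833 pos [0.4725 0.258  0.2144] yawY 78.23 units [-0.3  -0.21  4.45] turnz -0.08 zaxis [-2.e-04 -3.e-04 -1.e+00] w 0.0948548485984596
```

```bash
python3 -m jog '[[[-0.26,-0.19,0],[0,0,-0.15],0],[[0,0,0.6],[0,0,0],0],[[0,0,0.8],[0,0,0],0],[[0,0,0.8],[0,0,0],0],[[0,0,0.8],[0,0,0],0],[[0,0,0.8],[0,0,0],0],[[0,0,0.65],[0,0,0],0],[[0,0,0],[0,0,0],0]]' && python3 -c "
from h import *
todo(.479,.251,.081,79.2)"
```

```text
time_s: 2.15
ee_pos: [0.4757, 0.2531, 0.078]
eef_rot: [[-0.983, 0.184, -0.005], [0.184, 0.983, -0.002], [0.005, -0.003, -1.0]]
wrist_force: [-0.1, 0.2, -0.2]
grip_width: 0.0952
gripper_force: 0.0
t 2.15 pos [0.4757 0.2531 0.078 ] yawY 79.41 units [-0.12 -0.05 -0.1 ] turnz 0.03 zaxis [-0.0053 -0.0019 -1.    ] w 0.09522631547143985
```

```bash
python3 -m jog '[[[0,0,0],[0,0,0],0.53],[[0,0,0],[0,0,0],0.53],[[0,0,0],[0,0,0],0.53],[[0,0,0],[0,0,0],0.53],[[0,0,0],[0,0,0],0.53],[[0,0,0],[0,0,0],0.53],[[0,0,0],[0,0,0],0.53],[[0,0,0],[0,0,0],0.53]]' 20 && python3 -c "
from h import *
todo(.479,.251,.081,79.2)
p,d=imaging.snapshot('wrist'); np.save('pics/w2.npy',d); cv2.imwrite('pics/w2.png',p[:,:,::-1])"
```

```text
time_s: 2.82
ee_pos: [0.4779, 0.2535, 0.0813]
eef_rot: [[-0.983, 0.183, 0.0], [0.183, 0.983, 0.0], [-0.0, 0.0, -1.0]]
wrist_force: [0.2, -0.3, -1.2]
grip_width: 0.048
gripper_force: 4.6
t 2.8167 pos [0.4779 0.2535 0.0813] yawY 79.47 units [-0.05 -0.08  0.01] turnz 0.05 zaxis [ 2.e-04  1.e-04 -1.e+00] w 0.04804332925145631
```

```bash
python3 -m jog '[[[0,0,0],[0,0,0],0.55],[[0,0,0],[0,0,0],0.55],[[0,0,0],[0,0,0],0.55],[[0,0,0],[0,0,0],0.55],[[0,0,0],[0,0,0],0.55],[[0,0,-0.2],[0,0,0],0.55],[[0,0,-0.3],[0,0,0],0.55],[[0,0,0],[0,0,0],0.55]]' 25 && python3 -c "
from h import *
todo(.479,.251,.081,79.2)
p,d=imaging.snapshot('wrist'); np.save('pics/w3.npy',d); cv2.imwrite('pics/w3.png',p[150:350,200:440,::-1].repeat(3,0).repeat(3,1))"
```

```text
time_s: 3.53
ee_pos: [0.4786, 0.2539, 0.0979]
eef_rot: [[-0.983, 0.183, 0.002], [0.183, 0.983, 0.001], [-0.002, 0.001, -1.0]]
wrist_force: [0.1, -0.1, -0.5]
grip_width: 0.0429
gripper_force: 8.3
t 3.5333 pos [0.4786 0.2539 0.0979] yawY 79.48 units [-0.03 -0.09  0.56] turnz 0.05 zaxis [ 2.2e-03  9.0e-04 -1.0e+00] w 0.042892023047466796
```

View pics/w3.png

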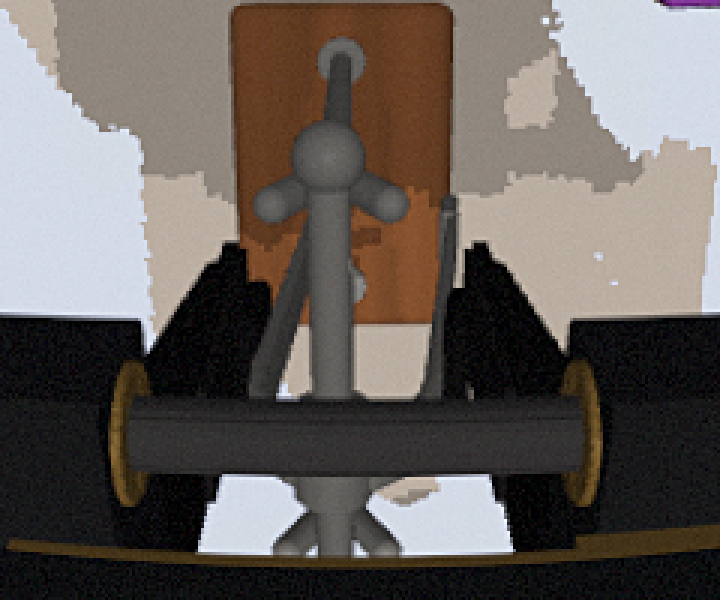

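The tongs are off the fork seats and held, but the bar at crop x≈330 sits about 5 mm off the finger midline (≈357), so they lean slightly. I'll lift, squeeze the pads flat, then reopen.

```bash
python3 -m jog '[[[0,0,-0.5],[0,0,0],0.55],[[0,0,-0.8],[0,0,0],0.55],[[0,0,-0.8],[0,0,0],0.58],[[0,0,0],[0,0,0],0.59],[[0,0,0],[0,0,0],0.59],[[0,0,0],[0,0,0],0.59],[[0,0,0],[0,0,0],0.56],[[0,0,0],[0,0,0],0.53]]' 35 && python3 -m jog '[[[0,0,0],[0,0,0],0.53],[[0,0,0],[0,0,0],0.53],[[0,0,0],[0,0,0],0.53],[[0,0,0],[0,0,0],0.53],[[0,0,0],[0,0,0],0.53],[[0,0,0],[0,0,0],0.53],[[0,0,0],[0,0,0],0.53],[[0,0,0],[0,0,0],0.53]]' 
cat >> h.py <<'E'
def wcloud(d):
    c=imaging.camera_params("wrist"); f=200/np.tan(np.radians(c["vertical_fov"]/2))
    v,u=np.mgrid[:400,:640]; A,B=u-c["cx"],v-c["cy"]; r=np.hypot(A,B); k=np.tan(np.minimum(r/f,1.5))/np.maximum(r,1e-9)*d
    H=c["hand_eye"]; return np.stack([A*k,-B*k,-d],-1)@H[:3,:3].T+H[:3,3]   # tool frame
E
python3 - <<'E'
from h import *
todo(.479,.251,.081,79.2)
p,d=imaging.snapshot('wrist'); np.save('pics/w4.npy',d); cv2.imwrite('pics/w4.png',p[150:350,200:440,::-1].repeat(3,0).repeat(3,1))
T=wcloud(d); m=(d>0)&(abs(T[...,1])<.04)&(T[...,0]>.012)&(T[...,0]<.06)&(T[...,2]<-.03)&(T[...,2]>-.075); Q=T[m]
print(m.sum(),"bar tool-frame mean",Q.mean(0))
for a in np.arange(.012,.056,.004):
    q=Q[(Q[:,0]>=a)&(Q[:,0]<a+.004)]
    if len(q): print(a.round(3),len(q),np.median(q,0).round(4),q[:,1].min().round(4),q[:,1].max().round(4))
E
```

```text
time_s: 4.25
ee_pos: [0.4775, 0.2534, 0.1582]
eef_rot: [[-0.983, 0.183, -0.002], [0.183, 0.983, -0.001], [0.001, -0.001, -1.0]]
wrist_force: [-0.3, 0.1, -1.0]
grip_width: 0.043
gripper_force: 7.8
time_s: 4.92
ee_pos: [0.4779, 0.2536, 0.1592]
eef_rot: [[-0.983, 0.183, 0.0], [0.183, 0.983, 0.0], [-0.0, 0.0, -1.0]]
wrist_force: [-0.4, 0.2, -0.8]
grip_width: 0.0447
gripper_force: 7.2
t 4.9167 pos [0.4779 0.2536 0.1592] yawY 79.48 units [-0.05 -0.08  2.61] turnz 0.05 zaxis [ 1.e-04  1.e-04 -1.e+00] w 0.044684819664342526
2298 bar tool-frame mean [ 0.02486285 -0.00139417 -0.05063966]
0.012 1056 [ 0.0126 -0.0028 -0.0479] -0.0324 0.0334
0.016 116 [ 0.018  -0.0028 -0.0537] -0.0058 -0.0002
0.02 121 [ 0.022  -0.0027 -0.0535] -0.0058 -0.0002
0.024 123 [ 0.0261 -0.003  -0.0535] -0.0057 -0.0002
0.028 117 [ 0.03   -0.0026 -0.0536] -0.0056 -0.0002
0.032 132 [ 0.0339 -0.0028 -0.0537] -0.0055 -0.0002
0.036 132 [ 0.0379 -0.0027 -0.0536] -0.0055 -0.0002
0.04 159 [ 0.0425 -0.0029 -0.0547] -0.0073 0.0018
0.044 253 [ 0.0461 -0.0028 -0.0549] -0.0077 0.0019
0.048 89 [ 0.0488 -0.0028 -0.053 ] -0.0064 0.0007
```

View pics/w4.png

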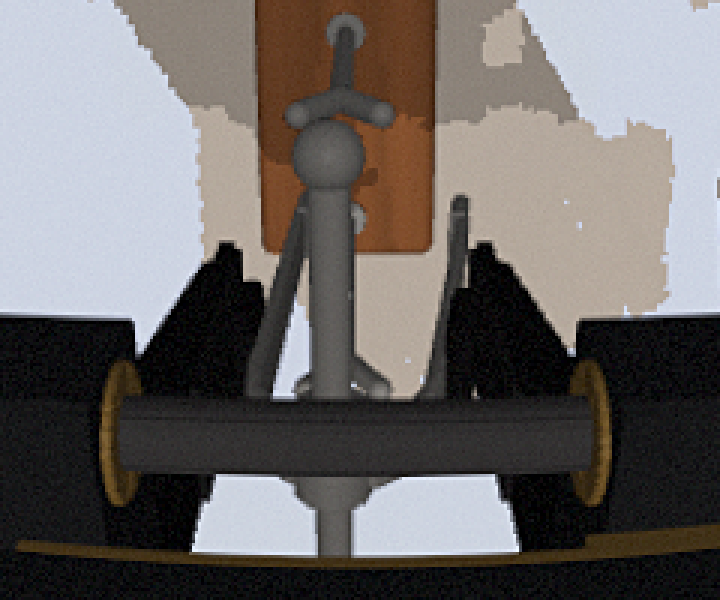

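The tongs hang in the fingers with the bar at tool y = −2.8 mm, so the tips lean about +6 mm; this will straighten when squeezed. Moving to hover over cork 1.

```bash
python3 -m jog '[[[0,-0.3,0],[0,0,0],0.53],[[-0.2,-0.6,0],[0,0,0],0.53],[[-0.3,-0.75,0],[0,0,0],0.53],[[-0.3,-0.75,0],[0,0,0],0.53],[[-0.3,-0.75,0],[0,0,0],0.53],[[-0.3,-0.75,0.1],[0,0,0],0.53],[[-0.3,-0.75,0.2],[0,0,0],0.53],[[-0.3,-0.75,0.2],[0,0,0],0.53]]' >/dev/null && python3 -m jog '[[[-0.3,-0.75,0.2],[0,0,0],0.53],[[-0.3,-0.75,0.2],[0,0,0],0.53],[[-0.3,-0.75,0.1],[0,0,0],0.53],[[-0.2,-0.6,0],[0,0,0],0.53],[[0,-0.3,0],[0,0,0],0.53],[[0,0,0],[0,0,0],0.53],[[0,0,0],[0,0,0],0.53],[[0,0,0],[0,0,0],0.53]]' && python3 - <<'E'
from h import *
todo(.523,-.015,.0735,79.2)
s=status.read_state(); p,d=imaging.snapshot('wrist'); np.save('pics/w5.npy',d); cv2.imwrite('pics/w5.png',p[:,:,::-1])
np.save("pics/w5s.npy",np.r_[s["ee_pos"],s["eef_rot"].ravel()])
T=wcloud(d); W=T@s["eef_rot"].T+s["ee_pos"]
for n,x,y,zl in [("c1",.524,-.011,.034),("c2",.455,-.038,.034),("bowl",.488,-.211,.045)]:
    R=.02 if n[0]=='c' else .07
    m=(d>0)&(W[...,2]>zl)&(W[...,2]<(.044 if R<.03 else .058))&(np.hypot(W[...,0]-x,W[...,1]-y)<R)
    print(n,m.sum(), W[m].mean(0).round(4) if m.any() else 0, cv2.minEnclosingCircle(W[m][:,:2].astype(np.float32)) if m.any() else 0)
E
```

```text
time_s: 6.3
ee_pos: [0.5222, -0.0149, 0.1293]
eef_rot: [[-0.983, 0.182, 0.0], [0.182, 0.983, 0.0], [-0.0, 0.0, -1.0]]
wrist_force: [-0.2, 0.9, -0.8]
grip_width: 0.0446
gripper_force: 7.2
t 6.3 pos [ 0.5222 -0.0149  0.1293] yawY 79.5 units [-0.03  0.    1.86] turnz 0.05 zaxis [ 1.e-04  2.e-04 -1.e+00] w 0.04461673908964759
c1 331 [ 0.5233 -0.0072  0.0384] ((0.5225167870521545, -0.01043979823589325), 0.011736844666302204)
c2 573 [ 0.4535 -0.0378  0.0385] ((0.4533790349960327, -0.03799344226717949), 0.012010075151920319)
bowl 1282 [ 0.4811 -0.2045  0.0493] ((0.48573076725006104, -0.21055737137794495), 0.053281426429748535)
```

View pics/w5.png

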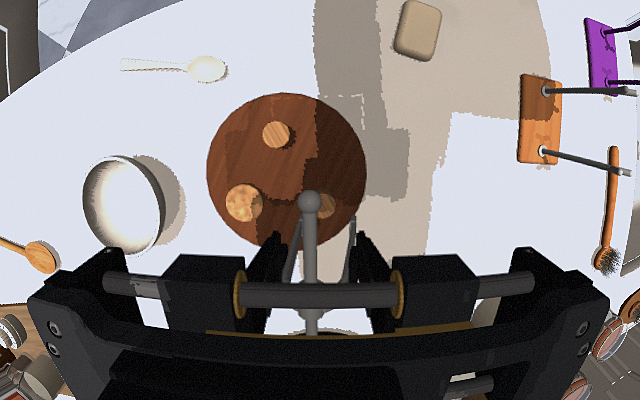

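Wrist view: cork 1 is at about (322,207), partly behind the bar, between the tongs' arms. Cork 2 is at (276,134) and the bowl at (124,205). The positions agree with the top view, so I'm descending and closing.

```bash
python3 -m jog '[[[0,0,0.4],[0,0,0],0.53],[[0,0,0.5],[0,0,0],0.53],[[0,0,0.45],[0,0,0],0.53],[[0,0,0.3],[0,0,0],0.53],[[0,0,0.2],[0,0,0],0.53],[[0,0,0],[0,0,0],0.53],[[0,0,0],[0,0,0],0.53],[[0,0,0],[0,0,0],0.56]]' 35 && python3 -m jog '[[[0,0,0],[0,0,0],0.6],[[0,0,0],[0,0,0],0.64],[[0,0,0],[0,0,0],0.68],[[0,0,0],[0,0,0],0.68],[[0,0,0],[0,0,0],0.68],[[0,0,0],[0,0,0],0.68],[[0,0,0],[0,0,0],0.68],[[0,0,0],[0,0,0],0.68]]' 35
```

```text
time_s: 7.02
ee_pos: [0.5228, -0.0155, 0.0742]
eef_rot: [[-0.983, 0.182, 0.001], [0.182, 0.983, -0.0], [-0.001, 0.0, -1.0]]
wrist_force: [0.0, -0.4, -0.5]
grip_width: 0.043
gripper_force: 8.6
time_s: 7.68
ee_pos: [0.5228, -0.0157, 0.074]
eef_rot: [[-0.983, 0.183, 0.001], [0.183, 0.983, -0.0], [-0.001, 0.0, -1.0]]
wrist_force: [-0.6, 0.1, 4.8]
grip_width: 0.0407
gripper_force: 35.0
```

```bash
python3 -m jog '[[[0,0,-0.2],[0,0,0],0.68],[[0,0,-0.5],[0,0,0],0.68],[[0,0,-0.6],[0,0,0],0.68],[[0,0,-0.6],[0,0,0],0.68],[[0,0,-0.3],[0,0,0],0.68],[[0,0,0],[0,0,0],0.68],[[0,0,0],[0,0,0],0.68],[[0,0,0],[0,0,0],0.68]]' && python3 - <<'E'
from h import *
todo(.4865,-.2108,.09,79.2)
s=status.read_state(); p,d=imaging.snapshot('wrist'); np.save('pics/w6.npy',d); cv2.imwrite('pics/w6.png',p[:,:,::-1])
T=wcloud(d); W=T@s["eef_rot"].T+s["ee_pos"]
m=(d>0)&(abs(T[...,0])<.03)&(abs(T[...,1])<.03)&(T[...,2]>.02)&(T[...,2]<.075); print("at tips",m.sum(),np.percentile(T[m],[2,50,98],axis=0).round(4).tolist())
m=(d>0)&(T[...,0]>.016)&(T[...,0]<.038)&(abs(T[...,1])<.01)&(T[...,2]<-.05); print("bar",np.median(T[m],0))
m=(d>0)&(W[...,2]>.02)&(np.hypot(W[...,0]-.523,W[...,1]+.0105)<.015)&(W[...,2]<.045); print("left on board",m.sum())
E
```

```text
time_s: 8.35
ee_pos: [0.522, -0.0155, 0.1388]
eef_rot: [[-0.983, 0.183, -0.001], [0.183, 0.983, 0.0], [0.001, 0.0, -1.0]]
wrist_force: [0.7, 0.2, -0.7]
grip_width: 0.0408
gripper_force: 35.0
t 8.35 pos [ 0.522  -0.0155  0.1388] yawY 79.48 units [-0.03 -6.62  1.63] turnz 0.05 zaxis [-1.2e-03  3.0e-04 -1.0e+00] w 0.040819011926646706
at tips 959 [[-0.0086, -0.0001, 0.0252], [0.004, 0.0095, 0.0356], [0.0121, 0.022, 0.0582]]
bar [ 0.02671747 -0.00061632 -0.11707211]
left on board 0
```

```bash
python3 - <<'E'
from h import *
d=np.load('pics/w6.npy'); T=wcloud(d)
m=(d>0)&(T[...,0]>.016)&(T[...,0]<.038)&(abs(T[...,1])<.015)&(T[...,2]<-.04)&(T[...,2]>-.065); print("bar",m.sum(),np.median(T[m],0),T[m][:,1].min(),T[m][:,1].max())
m=(d>0)&(abs(T[...,0])<.03)&(abs(T[...,1])<.035)&(T[...,2]>.031)&(T[...,2]<.038); print("cork top",m.sum(),cv2.minEnclosingCircle(T[m][:,:2].astype(np.float32)))
v,u=np.where((d>0)&(T[...,2]>.02)&(T[...,2]<.075)&(abs(T[...,0])<.03)&(abs(T[...,1])<.035)); print(u.min(),u.max(),v.min(),v.max())
p=cv2.imread('pics/w6.png'); cv2.imwrite('pics/w6c.png',cv2.resize(p[170:290,240:400],None,fx=5,fy=5,interpolation=cv2.INTER_CUBIC))
E
```

```text
bar 675 [ 0.02754678 -0.00269646 -0.05487416] -0.00571217844169461 -0.0001525673709796187
cork top 741 ((0.0012411947827786207, 0.010916467756032944), 0.014253032393753529)
302 349 204 241
```

View pics/w6c.png

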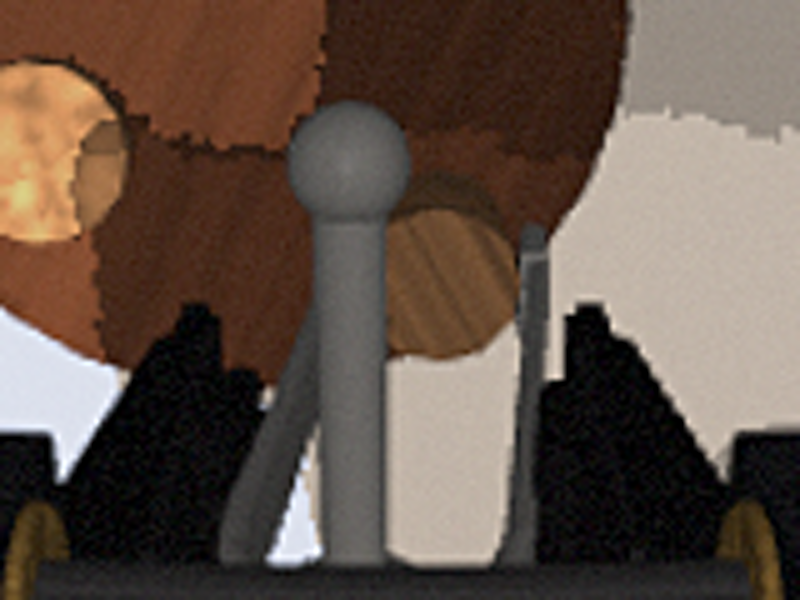

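The cork is held, with its top at crop (450,280) between the arms. The tongs still lean, so it hangs about 10 mm to the tool's +y. I'll carry it to the bowl and allow for that.

```bash
python3 -m jog '[[[0,-0.3,0],[0,0,0],0.68],[[0,-0.6,0],[0,0,0],0.68],[[-0.06,-0.75,0],[0,0,0],0.68],[[-0.06,-0.75,0],[0,0,0],0.68],[[-0.06,-0.75,0],[0,0,0],0.68],[[-0.06,-0.75,0],[0,0,0],0.68],[[-0.06,-0.75,0],[0,0,0],0.68],[[-0.06,-0.75,0],[0,0,0],0.68]]' >/dev/null && python3 -m jog '[[[-0.06,-0.75,0],[0,0,0],0.68],[[0,-0.5,0],[0,0,0],0.68],[[0,-0.3,0],[0,0,0],0.68],[[0,0,0.3],[0,0,0],0.68],[[0,0,0.4],[0,0,0],0.68],[[0,0,0],[0,0,0],0.68],[[0,0,0],[0,0,0],0.68],[[0,0,0],[0,0,0],0.68]]' && python3 - <<'E'
from h import *
todo(.4962,-.2227,.089,79.2)
s=status.read_state(); p,d=imaging.snapshot('wrist'); T=wcloud(d); W=T@s["eef_rot"].T+s["ee_pos"]
m=(d>0)&(abs(T[...,0])<.02)&(abs(T[...,1])<.03)&(T[...,2]>.028)&(T[...,2]<.038); print("cork top",m.sum(),cv2.minEnclosingCircle(W[m][:,:2].astype(np.float32)))
m=(d>0)&(W[...,2]>.044)&(W[...,2]<.056)&(np.hypot(W[...,0]-.4865,W[...,1]+.2108)<.06)&(np.hypot(W[...,0]-.4865,W[...,1]+.2108)>.042); print("rim",m.sum(),cv2.minEnclosingCircle(W[m][:,:2].astype(np.float32)))
E
```

```text
time_s: 9.73
ee_pos: [0.4969, -0.2223, 0.1186]
eef_rot: [[-0.983, 0.182, -0.0], [0.182, 0.983, 0.0], [0.0, 0.0, -1.0]]
wrist_force: [-0.3, -0.4, -0.6]
grip_width: 0.0408
gripper_force: 35.0
t 9.7333 pos [ 0.4969 -0.2223  0.1186] yawY 79.52 units [ 0.02 -0.02  0.99] turnz 0.05 zaxis [-3.e-04  3.e-04 -1.e+00] w 0.040804363126328416
cork top 746 ((0.49766385555267334, -0.21160581707954407), 0.014261740259826183)
rim 1708 ((0.4857206344604492, -0.21100923418998718), 0.05293697118759155)
```

```bash
python3 -m jog '[[[0,0,0.3],[0,0,0],0.68],[[0,0,0.4],[0,0,0],0.68],[[0,0,0.3],[0,0,0],0.68],[[0,0,0],[0,0,0],0.68],[[0,0,0],[0,0,0],0.68],[[0,0,0],[0,0,0],0.6],[[0,0,0],[0,0,0],0.56],[[0,0,0],[0,0,0],0.53]]' && python3 -m jog '[[[0,0,0],[0,0,0],0.53],[[0,0,0],[0,0,0],0.53],[[0,0,0],[0,0,0],0.53],[[0,0,0],[0,0,0],0.53],[[0,0,-0.3],[0,0,0],0.53],[[0,0,-0.5],[0,0,0],0.53],[[0,0,-0.5],[0,0,0],0.53],[[0,0,-0.3],[0,0,0],0.53]]' && python3 - <<'E'
from h import *
todo(.4962,-.2227,.13,79.2)
s=status.read_state(); p,d=imaging.snapshot('wrist'); T=wcloud(d); W=T@s["eef_rot"].T+s["ee_pos"]
m=(d>0)&(abs(T[...,0])<.02)&(abs(T[...,1])<.012)&(T[...,2]>.02)&(T[...,2]<.06); print("still in tips?",m.sum())
m=(d>0)&(T[...,0]>.016)&(T[...,0]<.038)&(abs(T[...,1])<.015)&(T[...,2]<-.04)&(T[...,2]>-.065); print("bar",np.median(T[m],0))
np.save('pics/w7.npy',d); cv2.imwrite('pics/w7.png',p[:,:,::-1])
p,d=imaging.snapshot('top'); W=cloud('top',d); m=(W[...,2]>.017)&(np.hypot(W[...,0]-.487,W[...,1]+.211)<.035)&(W[...,2]<.06); print("top bowl",m.sum(),np.median(W[m],0) if m.any() else 0)
E
```

```text
time_s: 10.45
ee_pos: [0.497, -0.223, 0.089]
eef_rot: [[-0.983, 0.183, 0.001], [0.183, 0.983, -0.0], [-0.001, -0.0, -1.0]]
wrist_force: [-0.0, -0.8, -0.4]
grip_width: 0.0438
gripper_force: 7.7
time_s: 11.12
ee_pos: [0.4972, -0.2231, 0.1385]
eef_rot: [[-0.983, 0.183, 0.001], [0.183, 0.983, -0.001], [-0.002, -0.0, -1.0]]
wrist_force: [0.2, -0.6, -1.2]
grip_width: 0.0447
gripper_force: 7.2
t 11.1167 pos [ 0.4972 -0.2231  0.1385] yawY 79.48 units [0.04 0.01 0.28] turnz 0.05 zaxis [ 1.4e-03 -7.0e-04 -1.0e+00] w 0.04471760187217595
still in tips? 45
bar [ 0.02736037 -0.00277417 -0.05360641]
top bowl 55 [ 0.48705506 -0.18669946  0.01924477]
```

```bash
python3 - <<'E'
from h import *
s=status.read_state(); d=np.load('pics/w7.npy'); p=cv2.imread('pics/w7.png'); T=wcloud(d); W=T@s["eef_rot"].T+s["ee_pos"]
hsv=cv2.cvtColor(p,cv2.COLOR_BGR2HSV); cork=(hsv[...,1]>90)&(hsv[...,0]<25)&(hsv[...,2]>40)&(d>0)
m=cork&(np.hypot(W[...,0]-.487,W[...,1]+.211)<.055); print(m.sum(),np.percentile(W[m],[5,50,95],axis=0).round(4).tolist() if m.any() else 0)
m=m&(W[...,2]>.025); print(m.sum(),np.median(W[m],0) if m.any() else 0)
E
```

```text
2522 [[0.4618, -0.2415, 0.0401], [0.4776, -0.2083, 0.2405], [0.4988, -0.1785, 0.2441]]
2522 [ 0.4775976  -0.20826347  0.2404885 ]
```

```bash
python3 - <<'E'
from h import *
s=status.read_state(); d=np.load('pics/w7.npy'); p=cv2.imread('pics/w7.png'); T=wcloud(d); W=T@s["eef_rot"].T+s["ee_pos"]
hsv=cv2.cvtColor(p,cv2.COLOR_BGR2HSV)
m=(hsv[...,1]>90)&(hsv[...,0]<25)&(hsv[...,2]>40)&(d>0)&(W[...,2]<.13)&(np.hypot(W[...,0]-.487,W[...,1]+.211)<.055); print(m.sum(),np.percentile(W[m],[2,50,98],axis=0).round(4).tolist())
todo(.4535,-.038,.0735)
E
```

```text
424 [[0.4845, -0.2206, 0.0354], [0.4945, -0.2127, 0.0406], [0.5053, -0.2038, 0.0424]]
t 11.2167 pos [ 0.4974 -0.2233  0.1383] yawY 79.48 units [2.57 5.81 2.15] turnz None zaxis [ 0.0026 -0.0015 -1.    ] w 0.04478250650246605
```

```bash
python3 -m jog '[[[0.1,0.2,0],[0,0,0],0.53],[[0.26,0.56,0],[0,0,0],0.53],[[0.3,0.7,0],[0,0,0],0.53],[[0.3,0.7,0],[0,0,0],0.53],[[0.3,0.7,0],[0,0,0],0.53],[[0.3,0.7,0],[0,0,0],0.53],[[0.3,0.7,0],[0,0,0],0.53],[[0.3,0.7,0],[0,0,0],0.53]]' >/dev/null && python3 -m jog '[[[0.3,0.5,0],[0,0,0],0.53],[[0.1,0.2,0],[0,0,0],0.53],[[0,0,0],[0,0,0],0.53],[[0,0,0],[0,0,0],0.53],[[0,0,0],[0,0,0],0.53],[[0,0,0],[0,0,0],0.53],[[0,0,0],[0,0,0],0.53],[[0,0,0],[0,0,0],0.53]]' && python3 - <<'E'
from h import *
todo(.4528,-.042,.074)
s=status.read_state(); p,d=imaging.snapshot('wrist'); T=wcloud(d); W=T@s["eef_rot"].T+s["ee_pos"]
m=(d>0)&(W[...,2]>.034)&(W[...,2]<.043)&(np.hypot(W[...,0]-.4535,W[...,1]+.038)<.02); print("c2",m.sum(),W[m].mean(0),cv2.minEnclosingCircle(W[m][:,:2].astype(np.float32)))
E
```

```text
time_s: 12.55
ee_pos: [0.4524, -0.0425, 0.1365]
eef_rot: [[-0.983, 0.183, 0.0], [0.183, 0.983, 0.0], [-0.0, 0.0, -1.0]]
wrist_force: [-0.4, 0.0, -0.8]
grip_width: 0.0446
gripper_force: 7.2
t 12.55 pos [ 0.4524 -0.0425  0.1365] yawY 79.43 units [-0.01  0.02  2.08] turnz None zaxis [ 0.e+00  1.e-04 -1.e+00] w 0.044649920993488225
c2 328 [ 0.45398469 -0.03481884  0.03844549] ((0.45342421531677246, -0.03793098032474518), 0.012257035821676254)
```

```bash
python3 -m jog '[[[0,0,0.4],[0,0,0],0.53],[[0,0,0.5],[0,0,0],0.53],[[0,0,0.5],[0,0,0],0.53],[[0,0,0.4],[0,0,0],0.53],[[0,0,0.25],[0,0,0],0.53],[[0,0,0],[0,0,0],0.53],[[0,0,0],[0,0,0],0.53],[[0,0,0],[0,0,0],0.56]]' 35 && python3 -m jog '[[[0,0,0],[0,0,0],0.6],[[0,0,0],[0,0,0],0.64],[[0,0,0],[0,0,0],0.68],[[0,0,0],[0,0,0],0.68],[[0,0,0],[0,0,0],0.68],[[0,0,0],[0,0,0],0.68],[[0,0,0],[0,0,0],0.68],[[0,0,0],[0,0,0],0.68]]' 35
```

```text
time_s: 13.27
ee_pos: [0.4526, -0.0421, 0.0756]
eef_rot: [[-0.983, 0.183, 0.001], [0.183, 0.983, -0.0], [-0.001, 0.0, -1.0]]
wrist_force: [0.1, -0.2, -0.7]
grip_width: 0.043
gripper_force: 8.5
time_s: 13.93
ee_pos: [0.4528, -0.0421, 0.0757]
eef_rot: [[-0.983, 0.183, 0.001], [0.183, 0.983, -0.0], [-0.001, -0.0, -1.0]]
wrist_force: [-0.8, -2.0, 8.0]
grip_width: 0.0408
gripper_force: 35.0
```

```bash
python3 -m jog '[[[0,0,-0.2],[0,0,0],0.68],[[0,0,-0.5],[0,0,0],0.68],[[0,0,-0.6],[0,0,0],0.68],[[0,0,-0.6],[0,0,0],0.68],[[0,0,-0.3],[0,0,0],0.68],[[0,0,0],[0,0,0],0.68],[[0,0,0],[0,0,0],0.68],[[0,0,0],[0,0,0],0.68]]' && python3 - <<'E'
from h import *
s=status.read_state(); p,d=imaging.snapshot('wrist'); np.save('pics/w8.npy',d); cv2.imwrite('pics/w8.png',p[:,:,::-1])
T=wcloud(d)
m=(d>0)&(abs(T[...,0])<.03)&(abs(T[...,1])<.035)&(T[...,2]>.026)&(T[...,2]<.038); print("cork top",m.sum(),np.median(T[m],0),cv2.minEnclosingCircle(T[m][:,:2].astype(np.float32)),T[m].max(0))
m=(d>0)&(T[...,0]>.016)&(T[...,0]<.038)&(abs(T[...,1])<.015)&(T[...,2]<-.04)&(T[...,2]>-.065); print("bar",np.median(T[m],0))
todo(.4865-.013,-.2108-.0075,.138)
E
```

```text
time_s: 14.6
ee_pos: [0.4519, -0.0418, 0.1404]
eef_rot: [[-0.983, 0.183, -0.001], [0.183, 0.983, 0.0], [0.001, 0.0, -1.0]]
wrist_force: [-0.9, 0.1, -1.3]
grip_width: 0.0406
gripper_force: 35.0
cork top 641 [0.00074943 0.00904622 0.03709837] ((0.0002058069221675396, 0.010542714037001133), 0.013669460080564022) [0.01187005 0.02270683 0.03799946]
bar [ 0.02763901 -0.00266397 -0.05490987]
t 14.65 pos [ 0.4519 -0.0418  0.1403] yawY 79.48 units [-1.78 -5.65  0.07] turnz None zaxis [-1.4e-03  4.0e-04 -1.0e+00] w 0.040836146763527766
```

```bash
python3 -m jog '[[[-0.1,-0.3,0],[0,0,0],0.68],[[-0.2,-0.58,0],[0,0,0],0.68],[[-0.22,-0.75,0],[0,0,0],0.68],[[-0.2,-0.75,0],[0,0,0],0.68],[[-0.2,-0.75,0],[0,0,0],0.68],[[-0.2,-0.75,0],[0,0,0],0.68],[[-0.2,-0.75,0],[0,0,0],0.68],[[-0.2,-0.5,0],[0,0,0],0.68]]' >/dev/null && python3 -m jog '[[[-0.2,-0.3,0],[0,0,0],0.68],[[-0.1,-0.15,0],[0,0,0],0.68],[[0,0,0],[0,0,0],0.68],[[0,0,0.3],[0,0,0],0.68],[[0,0,0.3],[0,0,0],0.68],[[0,0,0],[0,0,0],0.68],[[0,0,0],[0,0,0],0.68],[[0,0,0],[0,0,0],0.68]]' && python3 - <<'E'
from h import *
todo(.469,-.2154,.091,79.2)
s=status.read_state(); p,d=imaging.snapshot('wrist'); T=wcloud(d); W=T@s["eef_rot"].T+s["ee_pos"]
m=(d>0)&(abs(T[...,0])<.02)&(abs(T[...,1])<.03)&(T[...,2]>.028)&(T[...,2]<.038); print("cork top",m.sum(),cv2.minEnclosingCircle(W[m][:,:2].astype(np.float32)))
m=(d>0)&(W[...,2]>.044)&(W[...,2]<.056)&(np.hypot(W[...,0]-.4865,W[...,1]+.2108)<.06)&(np.hypot(W[...,0]-.4865,W[...,1]+.2108)>.042); print("rim",m.sum(),cv2.minEnclosingCircle(W[m][:,:2].astype(np.float32)))
E
```

```text
time_s: 15.98
ee_pos: [0.4754, -0.216, 0.123]
eef_rot: [[-0.983, 0.182, -0.0], [0.182, 0.983, 0.0], [0.0, 0.0, -1.0]]
wrist_force: [-0.1, 0.8, -0.9]
grip_width: 0.0403
gripper_force: 35.0
t 15.9833 pos [ 0.4754 -0.216   0.123 ] yawY 79.51 units [ 0.21 -0.02  1.07] turnz 0.05 zaxis [-3.e-04  4.e-04 -1.e+00] w 0.04027338809043904
cork top 647 ((0.47732943296432495, -0.20598278939723969), 0.013318321667611599)
rim 1390 ((0.4857409596443176, -0.21107010543346405), 0.05306199565529823)
```

```bash
python3 -m jog '[[[0.21,0,0],[0,0,0],0.68],[[0,0,0.3],[0,0,0],0.68],[[0,0,0.4],[0,0,0],0.68],[[0,0,0.33],[0,0,0],0.68],[[0,0,0],[0,0,0],0.68],[[0,0,0],[0,0,0],0.68],[[0,0,0],[0,0,0],0.62],[[0,0,0],[0,0,0],0.58]]' && python3 -m jog '[[[0,0,0],[0,0,0],0.55],[[0,0,0],[0,0,0],0.53],[[0,0,0],[0,0,0],0.53],[[0,0,0],[0,0,0],0.53],[[0,0,-0.3],[0,0,0],0.53],[[0,0,-0.5],[0,0,0],0.53],[[0,0,-0.5],[0,0,0],0.53],[[0,0,-0.5],[0,0,0],0.53]]' && python3 - <<'E'
from h import *
todo(.4962,-.2227,.13,79.2)
s=status.read_state(); p,d=imaging.snapshot('wrist'); T=wcloud(d); W=T@s["eef_rot"].T+s["ee_pos"]
m=(d>0)&(T[...,0]>.016)&(T[...,0]<.038)&(abs(T[...,1])<.015)&(T[...,2]<-.04)&(T[...,2]>-.065); print("bar",np.median(T[m],0))
cv2.imwrite('pics/w9.png',p[:,:,::-1]); np.save('pics/w9.npy',d)
hsv=cv2.cvtColor(p,cv2.COLOR_RGB2HSV)
m=(hsv[...,1]>90)&(hsv[...,0]<25)&(hsv[...,2]>40)&(d>0)&(W[...,2]<.13)&(np.hypot(W[...,0]-.487,W[...,1]+.211)<.055)
n,L,st,C=cv2.connectedComponentsWithStats(m.astype(np.uint8))
for i in range(1,n):
    if st[i,4]>15: q=W[L==i]; print(st[i],np.percentile(q,[2,50,98],axis=0).round(4).tolist())
E
```

```text
time_s: 16.7
ee_pos: [0.4694, -0.2155, 0.0926]
eef_rot: [[-0.983, 0.183, 0.001], [0.183, 0.983, -0.0], [-0.001, -0.0, -1.0]]
wrist_force: [0.1, -0.5, -0.1]
grip_width: 0.0409
gripper_force: 35.0
time_s: 17.37
ee_pos: [0.4692, -0.2153, 0.1474]
eef_rot: [[-0.983, 0.183, 0.0], [0.183, 0.983, 0.0], [-0.0, 0.0, -1.0]]
wrist_force: [0.6, -0.3, -0.6]
grip_width: 0.0448
gripper_force: 7.2
t 17.3667 pos [ 0.4692 -0.2153  0.1474] yawY 79.48 units [-0.93 -0.08  0.58] turnz 0.05 zaxis [ 0.e+00  1.e-04 -1.e+00] w 0.04479867571098822
bar [ 0.02732803 -0.0027301  -0.0537089 ]
[317 191  23  49 802] [[0.4635, -0.2204, 0.0303], [0.4841, -0.2089, 0.0406], [0.5059, -0.1973, 0.0423]]
```

Both corks are in the bowl, with their tops below 43 mm. Heading back to just short of the stand to measure the forks.

```bash
python3 -m jog '[[[0.1,0.3,-0.2],[0,0,0],0.53],[[0.15,0.6,-0.2],[0,0,0],0.53],[[0.15,0.75,-0.2],[0,0,0],0.53],[[0.15,0.75,-0.2],[0,0,0],0.53],[[0.15,0.75,0],[0,0,0],0.53],[[0.15,0.75,0],[0,0,0],0.53],[[0.15,0.75,0],[0,0,0],0.53],[[0.15,0.75,0],[0,0,0],0.53]]' >/dev/null && python3 -m jog '[[[0.15,0.75,0],[0,0,0],0.53],[[0.15,0.75,0],[0,0,0],0.53],[[0.15,0.75,0],[0,0,0],0.53],[[0.15,0.75,0],[0,0,0],0.53],[[0.15,0.75,0],[0,0,0],0.53],[[0.15,0.75,0],[0,0,0],0.53],[[0.15,0.75,0],[0,0,0],0.53],[[0.15,0.75,0],[0,0,0],0.53]]' >/dev/null && python3 -m jog '[[[0.1,0.7,0],[0,0,0],0.53],[[0.1,0.5,0],[0,0,0],0.53],[[0.07,0.3,0],[0,0,0],0.53],[[0,0,0],[0,0,0],0.53],[[0,0,0],[0,0,0],0.53],[[0,0,0],[0,0,0],0.53],[[0,0,0],[0,0,0],0.53],[[0,0,0],[0,0,0],0.53]]' && python3 - <<'E'
from h import *
todo(.4795,.2538,.165,79.2)
s=status.read_state(); p,d=imaging.snapshot('wrist'); T=wcloud(d); W=T@s["eef_rot"].T+s["ee_pos"]
cv2.imwrite('pics/w10.png',p[:,:,::-1]); np.save('pics/w10.npy',d); np.save("pics/w10s.npy",np.r_[s["ee_pos"],s["eef_rot"].ravel()])
for nm,W,d in [("wrist",W,d)]:
    m=(d>0)&(W[...,2]>.115)&(W[...,2]<.142)&(np.hypot(W[...,0]-.479,W[...,1]-.251)<.06)
    n,L,st,C=cv2.connectedComponentsWithStats(m.astype(np.uint8))
    for i in range(1,n):
        if st[i,4]>8: q=W[L==i]; print(nm,st[i],q.min(0).round(4),q.max(0).round(4),np.median(q,0).round(4))
p,d=imaging.snapshot('top'); cv2.imwrite('pics/t10.png',p[:,:,::-1]); np.save('pics/t10.npy',d)
E
```

```text
time_s: 19.42
ee_pos: [0.4627, 0.1788, 0.1703]
eef_rot: [[-0.983, 0.184, -0.0], [0.184, 0.983, 0.0], [0.0, 0.0, -1.0]]
wrist_force: [-0.3, -0.6, -1.0]
grip_width: 0.0449
gripper_force: 7.2
t 19.4167 pos [0.4627 0.1788 0.1703] yawY 79.42 units [-0.09  2.56  0.18] turnz 0.04 zaxis [-0.e+00  1.e-04 -1.e+00] w 0.044904123673938104
wrist [405 178  32  13 272] [0.441  0.245  0.1164] [0.4498 0.268  0.1385] [0.445  0.2589 0.1332]
wrist [350 215   6  15  73] [0.4613 0.2019 0.1196] [0.4685 0.2075 0.1415] [0.4628 0.2046 0.1321]
wrist [355 230   1   9   9] [0.4668 0.2042 0.1376] [0.4739 0.2049 0.1415] [0.4704 0.2045 0.139 ]
```

```bash
python3 - <<'E'
from h import *
a=np.load("pics/w10s.npy"); R=a[3:].reshape(3,3); d=np.load("pics/w10.npy"); W=wcloud(d)@R.T+a[:3]
x=np.array([-.983,.184]); y=np.array([.184,.983])
m=(d>0)&(W[...,2]>.112)&(W[...,2]<.142)&(np.hypot(W[...,0]-.445,W[...,1]-.2575)<.02); q=W[m]; X=q[:,:2]@x; Y=q[:,:2]@y
y0=(Y.min()+Y.max())/2; print("Y",Y.min(),Y.max(),"X",X.min(),X.max(),np.median(X))
for s in (-1,1):
    k=(s*(Y-y0)>.004); print(s,k.sum(),np.median(Y[k]),np.median(X[k]),q[k][:,2].max(), Y[k&(q[:,2]>.131)].min(),Y[k&(q[:,2]>.131)].max())
# Y of bar per first grasp
print("seatguess tool coords",np.array([.479,.251])@x,np.array([.479,.251])@y,"barmeas",np.array([.4769,.2509])@y, "wrist bar",np.array([.478,.2515])@y)
# bar in tool now
T=wcloud(d); 
m=(d>0)&(T[...,0]>.016)&(T[...,0]<.038)&(abs(T[...,1])<.015)&(T[...,2]<-.04)&(T[...,2]>-.065); print("bar",np.median(T[m],0))
m=(d>0)&(T[...,0]>.036)&(T[...,0]<.06)&(abs(T[...,1]+.0028)<.008)&(T[...,2]<-.04)&(T[...,2]>-.065); print("ball xmax",T[m].max(0),T[m].min(0))
yy,xx=np.where(m); b=T[m]; k=np.abs(b[:,1]+.0028)>.004; print("ball x centre",b[k][:,0].mean())
E
```

```text
Y 0.3223883840973798 0.3456736485644066 X -0.3941489772089994 -0.3874662727561338 -0.3898757611040098
-1 75 0.3253943580020034 -0.38998867421682926 0.13842030777211128 0.3223883840973798 0.3294443879252112
1 108 0.34102613145001726 -0.39005753183826214 0.13850916721237655 0.33819722240618777 0.3456736485644066
seatguess tool coords -0.42467299999999997 0.33486899999999997 barmeas 0.3343843 wrist bar 0.3351765
bar [ 0.02745519 -0.00290713 -0.05362463]
ball xmax [ 0.04980674  0.00185272 -0.04981996] [ 0.0360134  -0.00776068 -0.05713325]
ball x centre 0.045214354716122354
```

Near fork measured. The seat comes out at (0.479, 0.251), which agrees with the earlier readings. Moving above it.

```bash
python3 -m jog '[[[0,0.3,0],[0,0,0],0.53],[[-0.06,0.6,0],[0,0,0],0.53],[[-0.06,0.7,0],[0,0,0],0.53],[[0,0.6,0],[0,0,0],0.53],[[0,0.33,0],[0,0,0],0.53],[[0,0,0],[0,0,0],0.53],[[0,0,0],[0,0,0],0.53],[[0,0,0],[0,0,0],0.53]]' >/dev/null && python3 - <<'E'
from h import *
todo(.4801,.2529,.0795,79.3)
s=status.read_state(); p,d=imaging.snapshot('wrist'); T=wcloud(d); cv2.imwrite('pics/w11.png',p[:,:,::-1])
m=(d>0)&(T[...,0]>.02)&(T[...,0]<.05)&(abs(T[...,1])<.02)&(T[...,2]>.022)&(T[...,2]<.055); q=T[m]; print("fork in tool",len(q),q.min(0),q.max(0),np.median(q,0))
m=(d>0)&(T[...,0]>.016)&(T[...,0]<.038)&(abs(T[...,1])<.015)&(T[...,2]<-.04)&(T[...,2]>-.065); print("bar",np.median(T[m],0))
E
```

```text
t 20.1833 pos [0.4797 0.2529 0.1701] yawY 79.48 units [-0.01  0.    3.02] turnz 0.03 zaxis [-4.e-04 -3.e-04 -1.e+00] w 0.04477196226566229
fork in tool 301 [ 0.03115439 -0.0137311   0.03156901] [0.03752596 0.00944832 0.0541663 ] [ 0.03511992 -0.00230606  0.03730455]
bar [ 0.02742898 -0.00293896 -0.05364181]
```

```bash
python3 -m jog '[[[0,0.03,0.3],[0,0,0],0.53],[[0,0,0.5],[0,0,0],0.53],[[0,0,0.6],[0,0,0],0.53],[[0,0,0.6],[0,0,0],0.53],[[0,0,0.4],[0,0,0],0.53],[[0,0,0.3],[0,0,0],0.53],[[0,0,0.15],[0,0,0],0.53],[[0,0,0],[0,0,0],0.53]]' && python3 -m jog '[[[0,0,0.12],[0,0,0],0.53],[[0,0,0],[0,0,0],0.53],[[0,0,0],[0,0,0],0.53],[[0,0,0],[0,0,0],0.53],[[0,0,0],[0,0,0],0.53],[[0,0,0],[0,0,0],0.53],[[0,0,0],[0,0,0],0.53],[[0,0,0],[0,0,0],0.53]]' && python3 - <<'E'
from h import *
todo(.4801,.2529,.0795,79.3)
s=status.read_state(); p,d=imaging.snapshot('wrist'); T=wcloud(d); cv2.imwrite('pics/w12.png',p[:,:,::-1])
m=(d>0)&(T[...,0]>.016)&(T[...,0]<.03)&(abs(T[...,1])<.015)&(T[...,2]<-.04)&(T[...,2]>-.065); print("bar",np.median(T[m],0))
E
```

```text
time_s: 20.9
ee_pos: [0.4799, 0.254, 0.0839]
eef_rot: [[-0.983, 0.183, -0.001], [0.183, 0.983, -0.0], [0.001, -0.001, -1.0]]
wrist_force: [-0.3, -0.3, -0.8]
grip_width: 0.0446
gripper_force: 7.2
time_s: 21.57
ee_pos: [0.4802, 0.2544, 0.0813]
eef_rot: [[-0.983, 0.183, 0.0], [0.183, 0.983, 0.0], [-0.0, 0.0, -1.0]]
wrist_force: [-0.1, -0.5, -0.8]
grip_width: 0.0447
gripper_force: 7.2
t 21.5667 pos [0.4802 0.2544 0.0813] yawY 79.48 units [-0.   -0.05  0.06] turnz 0.03 zaxis [ 2.e-04  1.e-04 -1.e+00] w 0.0446618403593241
bar [ 0.02324209 -0.00274825 -0.05361531]
```

```bash
python3 -m jog '[[[0,-0.05,0.06],[0,0,0],0.53],[[0,0,0.04],[0,0,0],0.53],[[0,0,0],[0,0,0],0.53],[[0,0,0],[0,0,0],0.5],[[0,0,0],[0,0,0],0.48],[[0,0,0],[0,0,0],0.46],[[0,0,0],[0,0,0],0.42],[[0,0,0],[0,0,0],0.35]]' && python3 -m jog '[[[0,0,0],[0,0,0],0.2],[[0,0,0],[0,0,0],0],[[0,0,0],[0,0,0],0],[[0,0,0],[0,0,0],0],[[0,0,0],[0,0,0],0],[[0,0,0],[0,0,0],0],[[0,0,0],[0,0,0],0],[[0,0,0],[0,0,0],0]]' && python3 - <<'E'
from h import *
s=status.read_state(); p,d=imaging.snapshot('wrist'); T=wcloud(d); cv2.imwrite('pics/w13.png',p[:,:,::-1])
W=T@s["eef_rot"].T+s["ee_pos"]
m=(d>0)&(T[...,0]>.016)&(T[...,0]<.03)&(abs(T[...,1])<.015)&(T[...,2]<-.04)&(T[...,2]>-.065); print("bar",np.median(T[m],0),np.median(W[m],0))
E
```

```text
time_s: 22.28
ee_pos: [0.4798, 0.2528, 0.078]
eef_rot: [[-0.983, 0.183, -0.0], [0.183, 0.983, -0.0], [0.0, -0.0, -1.0]]
wrist_force: [0.6, -0.4, -0.3]
grip_width: 0.0575
gripper_force: 0.0
time_s: 22.95
ee_pos: [0.4799, 0.2529, 0.0782]
eef_rot: [[-0.983, 0.183, 0.0], [0.183, 0.983, 0.0], [-0.0, 0.0, -1.0]]
wrist_force: [-0.0, -0.1, -0.4]
grip_width: 0.0949
gripper_force: 0.0
bar [ 0.02322343 -0.00226105 -0.05412943] [0.45653188 0.2548686  0.13228838]
```

```bash
python3 -m jog '[[[0,0,-0.3],[0,0,0],0],[[0,0,-0.6],[0,0,0],0],[[0,0,-0.8],[0,0,0],0],[[0,0,-0.8],[0,0,0],0],[[0,0,-0.8],[0,0,0],0],[[0,0,-0.8],[0,0,0],0],[[0,0,-0.3],[0,0,0],0],[[0,0,0],[0,0,0],0]]' && python3 -m jog '[[[0.5,0,0],[0,0,0],0],[[0.5,0,0],[0,0,0],0],[[0.5,0,0],[0,0,0],0],[[0,0,0],[0,0,0],0],[[0,0,0],[0,0,0],0],[[0,0,0],[0,0,0],0],[[0,0,0],[0,0,0],0],[[0,0,0],[0,0,0],0]]' && python3 - <<'E'
from h import *
s=status.read_state(); p,d=imaging.snapshot('wrist'); T=wcloud(d); W=T@s["eef_rot"].T+s["ee_pos"]
a=cv2.resize(p[:,:,::-1],None,fx=1.0,fy=1.0)[0:330,60:560]
m=(d>0)&(W[...,2]>.123)&(W[...,2]<.14)&(np.hypot(W[...,0]-.479,W[...,1]-.251)<.07); q=W[m]
l=cv2.fitLine(q[:,:2].astype(np.float32),cv2.DIST_HUBER,0,.001,.001).ravel(); print("bar",q.mean(0),np.degrees(np.arctan2(l[1],l[0])),cv2.minAreaRect(q[:,:2].astype(np.float32)))
t,d2=imaging.snapshot('top'); b=cv2.resize(t[195:275,215:430,::-1],(500,186)); cv2.imwrite('pics/final.png',np.vstack([a,b]))
print(s["time_s"])
E
```

```text
time_s: 23.67
ee_pos: [0.4806, 0.2531, 0.2125]
eef_rot: [[-0.983, 0.183, 0.004], [0.183, 0.983, 0.002], [-0.004, 0.002, -1.0]]
wrist_force: [0.2, 0.5, -1.5]
grip_width: 0.0952
gripper_force: 0.0
time_s: 24.33
ee_pos: [0.4362, 0.2609, 0.2098]
eef_rot: [[-0.983, 0.183, -0.0], [0.183, 0.983, -0.0], [0.0, -0.0, -1.0]]
wrist_force: [0.5, -0.2, 0.8]
grip_width: 0.0952
gripper_force: 0.0
bar [0.4660512  0.25342436 0.13239686] -9.088696 ((0.4673394560813904, 0.2542068362236023), (0.03141899034380913, 0.07379725575447083), 78.00239562988281)
24.3333
```

View pics/final.png

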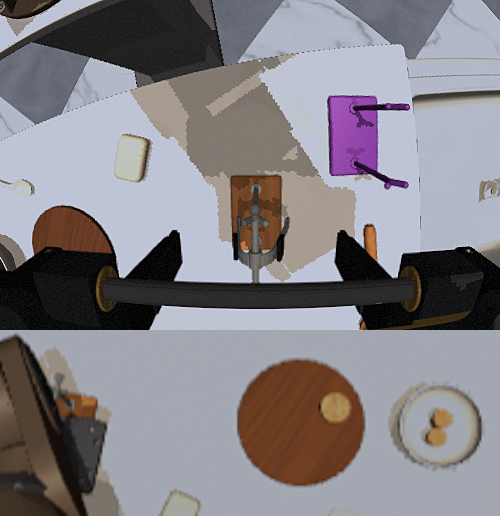

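The final view shows both corks in the bowl at about (438,428), the bung alone on the board at (335,407), and the tongs hanging upright in the wooden stand at (255,225). I'll let any swing die down, check the far end of the bar, and hand in.

```bash
for i in 1 2 3 4 5; do python3 -m jog '[[[0,0,0],[0,0,0],0],[[0,0,0],[0,0,0],0],[[0,0,0],[0,0,0],0],[[0,0,0],[0,0,0],0],[[0,0,0],[0,0,0],0],[[0,0,0],[0,0,0],0],[[0,0,0],[0,0,0],0],[[0,0,0],[0,0,0],0]]' >/dev/null; done; python3 - <<'E'
from h import *
def meas():
    s=status.read_state(); p,d=imaging.snapshot('wrist'); W=wcloud(d)@s["eef_rot"].T+s["ee_pos"]
    m=(d>0)&(W[...,2]>.128)&(W[...,2]<.137)&(abs(W[...,:2]@[.184,.983]-.334)<.0045); q=W[m]; X=q[:,:2]@[-.983,.184]
    for a in np.arange(-.48,-.37,.015):
        k=(X>=a)&(X<a+.015)
        if k.sum()>5: print(a.round(3),k.sum(),np.median(q[k][:,2]).round(4),(np.median(q[k][:,:2]@[.184,.983])).round(4))
    return p
a=meas(); b=imaging.snapshot('wrist')[0]; print("diff",np.abs(a.astype(int)-b)[150:290,240:400].mean())
E
```

```text
-0.45 71 0.1322 0.3355
-0.435 138 0.1356 0.3347
-0.42 149 0.1323 0.3339
-0.405 135 0.132 0.334
-0.39 161 0.133 0.334
diff 2.4296130952380954
```

```bash
python3 -c "
from bench import job_done
print(job_done())"
```

```text
the job is handed in; nothing more can be done
None
```

Both tall corks are in the white bowl, the bung is still on the board, and the tongs hang tips down in both forks of their stand, let go; I handed the job in after about 28 s of the 61 s allowed, and no verdict came back.

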